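# Feed an offcut through the chute flap

## Robot

A 6-joint arm with a two-finger parallel gripper is mounted at the origin on the work surface. World frame = base frame: x ahead of the robot, y to its left, z up, the work surface at z = 0. Lengths are in m, angles in rad, forces in N, time in s.
With the tool pointing down it reaches from about 0.3 to 0.75 m from the base axis. Payload 8.5 kg.
Tool frame: the origin (TCP) lies midway between the tips of the shut fingers; the grasp point (between the pads) lies 19 mm behind it; x points along the fingers, y is the direction in which the jaws open and shut, and the axes are right-handed (so a half turn about x gives the same grasp; the last joint's range is limited). The gripper opens to 88 mm and grips with 3 to 60 N. Pads are 18 mm wide; open, the fingers measure 123 mm over their backs; the gripper's body (75 mm by 187 mm) begins 45 mm behind the grasp point.
Start: joints at [1.075, 0.381, 1.297, -0, 1.464, -0.215], TCP at [0.152, 0.528, 0.209] pointing down, gripper open.
Joint ranges: [-3.11, 3.11], [-0.89, 2.33], [0.22, 2.48], [-1.42, 4.56], [0.17, 2.85], [-2.88, 2.88]. Speed limits (rad/s): [2.39, 2.39, 3.14, 3.14, 3.14, 3.14].

## Interface

Orientations are given as a unit quaternion [w, x, y, z].
In Python, from station import monitor, viewer, env gives the robot as it stands.
- The arm moves only by the tool move_arm, never from a script. Its argument "plan" is a list of rows, each a list of 4 numbers: the shift along the tool's x, y, z in m, then the turn about the tool's x in degrees. A call has 1 to 10 rows; each row shifts and turns the pose as measured when the row begins, along the tool's axes as they then stand; what a row does not reach is not made up. A row lasts 1/10 s, in which the tool goes at most 50 mm and 8.59 degrees, less where a joint would pass 70% of its speed; a pose out of reach is approached as far as the arm can. A call with a gripper value outside its range is refused whole. "jaw" is the finger opening in m, from 0 to 0.0881, set as the call begins (left out, the last holds). The fingers move at their own pace and stop on an object; the grip force is fixed at half the most. Time passes only in rows, so rows that do not move let the fingers close. It gives the time, the measured TCP pose, the force and the opening at its end, in the units of the state.
- monitor.observe(): the state, without advancing time (a new reading comes with each control period).
- viewer.camera(name): name is "side" or "top"; returns (picture, depth): 480x640x3 uint8, blue, green, red; 480x640 float32, m along the optical axis (not along the pixel's ray), 0 where there is no reading.
- viewer.camera_model(name): a dict with "fx", "fy", "cx", "cy" (pixels), "D" ([k1, k2, p1, p2, k3] as OpenCV has them; the pictures are not rectified), "xyz" and "orientation" of the camera in the world. Camera axes: x right, y up, looking along -z (the intrinsics and any distortion apply to the point x, -y, -z); pixel columns grow to the right and rows downward; lengths in m; the calibration is good to about 2 mm. A picture is of the moment at which its call begins. camera_model takes no time and is no camera call.
- env.close_job(): hands the job in, once; it reports no verdict.
The state is a dict: "t": time; "qpos": joint angles; "joint_vel": joint speeds; "effort": joint torques, N m; "eef_pos": TCP position; "tool_rot": TCP orientation; "contact_force": force on the tool from outside, world axes, zero at the start; "torque": the same for the moment, N m; "opening": finger opening in m.
Only numpy, scipy, OpenCV 4.12 (cv2) and the standard library are available. Lean on these libraries where they do the work, as an engineer would, in place of code of your own. Each camera call takes 0.05 s, during which the arm holds its last target.

## Task

Push the wooden offcut that lies on the feed bed of the chute through the hanging flap, so that it swings the flap open, slides down and ends up in the catch box behind, then take the hand away so that the flap hangs shut. Only push the offcut with the fingers; never lift it off the bed. Leave the tin on the bed and everything else on the bench where it is.

Things in the scene. Friction and masses are not known exactly. Their poses are not given: they have to be found in the camera images.
- chute: green-framed offcut chute fixed on the bench. Origin on the bench top straight below the flap; z up, x = feed direction (bed, flap, slope, catch box), y = towards the fence. Smooth steel feed bed 110 mm above the bench, x -270 to +20, y -125 to +40 mm, open on its -y side. Past x +20 a sheet slopes down 40 degrees: once the offcut's middle is past that edge it tips and slides down by itself
- fence_mid (a point): foot of the straight fence (16 mm high) along the bed's +y side: middle of its inner face, at bed height. In the chute frame the face lies at y +31 mm and runs from x -270 mm to the mouth, so it leads straight into the mouth. Axes as the chute
- mouth (a point): middle of the mouth's sill, at bed height under the closed flap. The mouth is 62 mm wide (y +-31 mm) between two posts 62 mm high; the hinge pin across it has its underside 52 mm above the bed. A 16 mm high lead-in wing runs from the -y post back and outwards to x -40, y -58 mm. Pushing the offcut in takes under 5 N. Axes as the chute
- box_floor (a point): middle of the catch box's floor, 6 mm above the bench, 190 mm past the flap. The box is open on top, inside 140 mm wide, its end wall at chute x +286 mm, side walls 110 mm high. Axes as the chute
- flap (a joint): angle of the light aluminium flap (58 mm wide, 48 mm tall, 30 g) that hangs from the hinge pin and fills the mouth: 0 hanging shut, growing to 1.6 rad as its lower edge swings into the chute (+x of the chute). It opens only that way and falls shut by its own weight
- offcut: flat wooden offcut, 120 x 50 x 20 mm (its x, y, z), about 0.1 kg, with two screw holes, lying flat on the feed bed before the flap, askew by up to about 17 degrees to the feed direction and clear of the fence. Origin: centre of its underside; x along its length
- screw_tin: small closed metal tin, 36 mm diameter, 40 mm tall, upright on the feed bed beside the mouth, near (x 0, y -95 mm) of the chute frame; leave alone. Origin: centre of its underside
- glue: white glue bottle, 56 mm diameter, 150 mm tall, upright on the bench on the fence side of the chute; leave alone. Origin: centre of its underside
- mug: white mug, 76 mm diameter, 90 mm tall, upright on the bench; leave alone. Origin: centre of its underside
- driver: screwdriver lying on the bench; leave alone
- hammer: hammer lying on the bench; leave alone
- good_rail: good wooden rail 220 x 45 x 30 mm lying on the bench top itself, not on the chute; leave alone. Origin: centre of its underside
- sand_block: cork sanding block 90 x 50 x 35 mm lying on the bench; leave alone. Origin: centre of its underside
Mind the look-alikes: they are no part of the job. What is shaped like the offcut but pink is not meant.

How it is judged:
On the way, in this order (a step that is already met when the one before it is completed fails the run):
1. the offcut has pushed the flap open and lies half-way under it (value of joint flap above 0.4 rad and x of offcut in the frame of chute above -0.03 m and y of offcut in the frame of chute between -0.031 and 0.031 m), for 0.05 s.
2. the offcut is down in the catch box and the flap has swung shut (x of offcut in the frame of chute between 0.08 and 0.28 m and y of offcut in the frame of chute between -0.068 and 0.068 m and z of offcut in the frame of chute between -0.01 and 0.085 m and value of joint flap below 0.08 rad), for 0.2 s.
At the end, for the whole second after the job is handed in: The offcut lies at rest in the catch box (its origin 80 to 280 mm past the flap along the feed direction, within 68 mm of the middle line, less than 85 mm above the bench), and the flap hangs shut (below 0.08 rad) (all of step 2 and linear speed of offcut below 0.02 m/s and velocity of joint flap below 0.2 rad/s); the robot touches nothing.
It fails at once if the offcut is lifted (its origin more than 25 mm above the feed bed) (z of offcut in the frame of chute above 0.135 m).
It fails at once if the screw tin is moved more than 25 mm (distance of screw_tin from where it was at the start of the episode above 0.025 m).
It fails at once if something else on the bench is moved more than 25 mm (distance of any of glue, mug, driver, hammer, good_rail, sand_block from where it was at the start of the episode above 0.025 m).
It also fails if it takes over 48 s, if anything falls off the work surface, if the arm or the gripper's body presses on something with over 40 N, if the wrist force passes 120 N, or if a joint passes its speed limit or range.

## Working session

There is one attempt and no reset: what is moved stays moved. The work goes in short steps, Python scripts to look and compute and a tool call to move; the robot and the scene stay as the last step left them, time stands still between calls to the robot, and variables do not carry over. Pictures are saved under pics/ and viewed, and the job is handed in when it is done.

Besides the shell and the picture viewer there is one more tool, called after "Call:" as name([rows], argument=value, ...), one row to a line, values as JSON. move_arm: Moves the arm, as the interface text tells. Its arguments: {"type":"object","properties":{"plan":{"type":"array","items":{"type":"array","items":{"type":"number"}}},"jaw":{"type":"number"}},"required":["plan"]}

```bash
ls; mkdir -p pics; python3 - <<'E'
from station import monitor, viewer, env
import cv2,numpy as np
print(monitor.observe())
for n in("side","top"):
    p,d=viewer.camera(n);cv2.imwrite(f"pics/{n}0.png",p);np.savez(f"{n}0.npz",p=p,d=d);print(viewer.camera_model(n))
E
```

```text
pics
{'t': 0.0, 'qpos': array([ 1.07471815e+00,  3.81209914e-01,  1.29826621e+00, -7.76104054e-06,
        1.46358327e+00, -2.15299438e-01]), 'joint_vel': array([-1.12741090e-03, -1.99036814e-04, -1.38690243e-03,  5.42344299e-05,
       -6.14017617e-04, -1.01636688e-03]), 'effort': array([-1.22158894e-03, -4.37961137e+01, -2.24545169e+01,  7.11425627e-02,
        3.54588556e-02, -1.20166219e-04]), 'eef_pos': array([0.1522543 , 0.52817078, 0.20862849]), 'tool_rot': array([ 0.6999718 ,  0.09845713,  0.70032785, -0.09943125]), 'contact_force': array([ 0.9195807 , -0.68767745,  0.00427669]), 'torque': array([-0.02138247, -0.02583131, -0.01128063]), 'opening': 0.08848563725502852}
{'fx': 585.9883326900565, 'fy': 585.9883326900565, 'cx': 316.45136530191, 'cy': 227.03398015365278, 'D': array([-0.16177731,  0.        ,  0.        ,  0.        ,  0.        ]), 'xyz': array([0.41175172, 1.07177817, 0.89768839]), 'orientation': array([-0.06277865, -0.02246225,  0.45136658,  0.88984409])}
{'fx': 610.5081518045687, 'fy': 610.5081518045687, 'cx': 317.4760753455166, 'cy': 233.99282620803217, 'D': array([0.03626431, 0.        , 0.        , 0.        , 0.        ]), 'xyz': array([0.37283095, 0.02658461, 1.41528269]), 'orientation': array([-0.70233134, -0.03156035,  0.03874315,  0.71009408])}
```

View pics/top0.png

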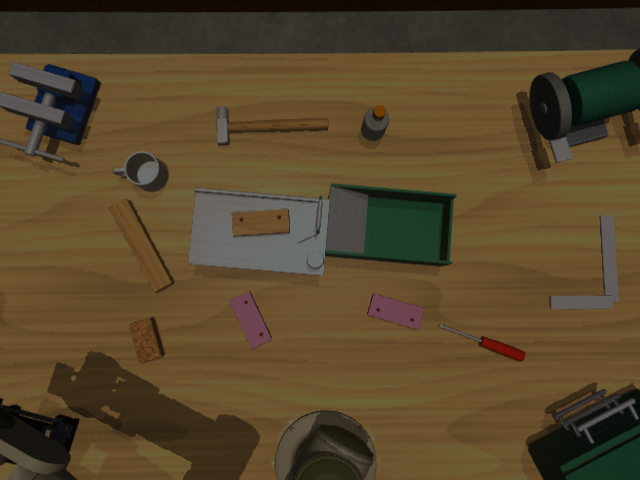

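View pics/side0.png

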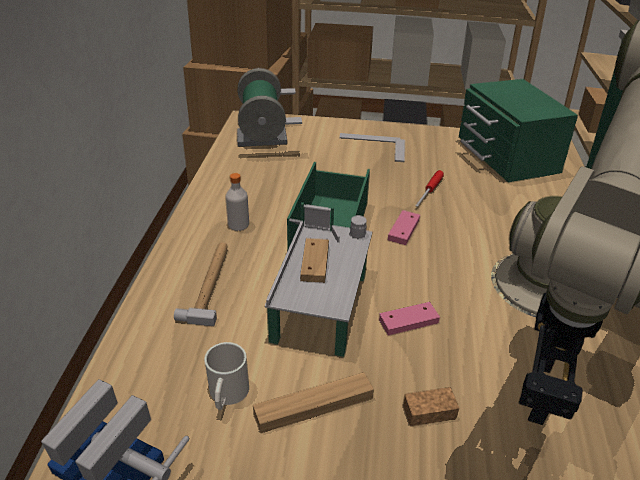

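The top view shows the chute with its feed direction running right. The bed spans about (190-328, 190-275), the offcut is at about (261,222), the mouth at (320,215), the tin at (315,261), and the box on the right. The pink look-alikes lie below. I'll enlarge it.

```bash
cat > h.py <<'E'
import numpy as np,cv2
from station import viewer
from scipy.spatial.transform import Rotation as R
def ray(n,u,v):
    m=viewer.camera_model(n);K=np.array([[m['fx'],0,m['cx']],[0,m['fy'],m['cy']],[0,0,1]])
    p=cv2.undistortPoints(np.array([[[u,v]]],float),K,m['D'])[0,0]
    w,x,y,z=m['orientation'];r=R.from_quat([x,y,z,w]).as_matrix()
    return m['xyz'],r@np.array([p[0],-p[1],-1.])
def atz(n,u,v,z):
    o,d=ray(n,u,v);return o+d*(z-o[2])/d[2]
def proj(n,P):
    m=viewer.camera_model(n);K=np.array([[m['fx'],0,m['cx']],[0,m['fy'],m['cy']],[0,0,1]])
    w,x,y,z=m['orientation'];r=R.from_quat([x,y,z,w]).as_matrix()
    q=(np.atleast_2d(P)-m['xyz'])@r*np.array([1,-1,-1])
    return cv2.projectPoints(q,np.zeros(3),np.zeros(3),K,m['D'])[0][:,0]
E
python3 - <<'E'
import numpy as np,cv2
p=np.load('top0.npz')['p'];c=p[175:285,180:340];cv2.imwrite('pics/c1.png',cv2.resize(c,None,fx=5,fy=5,interpolation=cv2.INTER_CUBIC))
p=np.load('side0.npz')['p'];c=p[160:360,255:385];cv2.imwrite('pics/c2.png',cv2.resize(c,None,fx=3,fy=3,interpolation=cv2.INTER_CUBIC))
c=np.load('top0.npz')['p'][175:275,320:460];cv2.imwrite('pics/c3.png',cv2.resize(c,None,fx=5,fy=5))
E
```

```text
(no output)
```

View pics/c1.png

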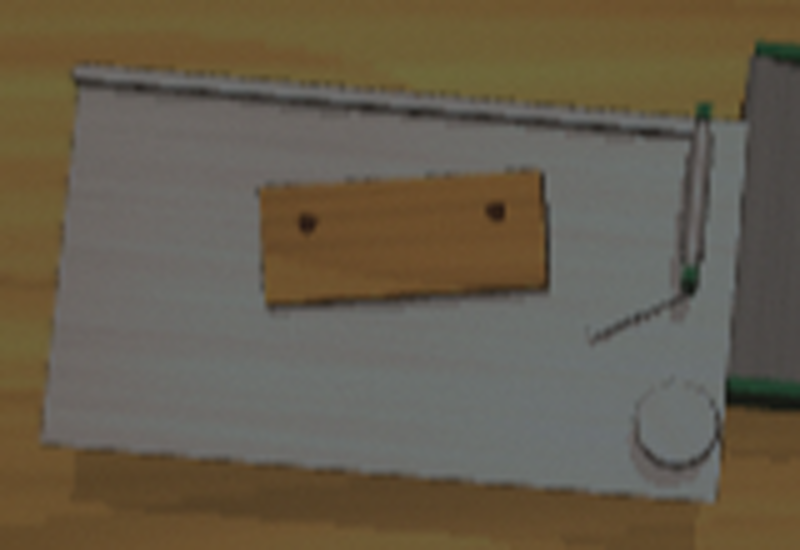

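View pics/c2.png

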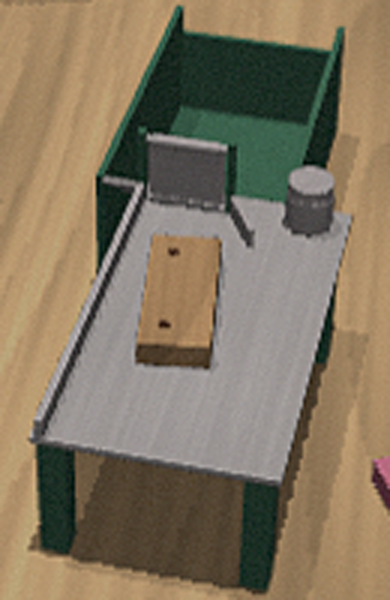

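The top crop shows the bed corners at about (42,443), (715,500) and (747,122). The offcut's top corners are at (262,188), (542,171), (548,290) and (268,304), with its front yawed towards the fence. The posts are at (703,112) and (689,280).

```bash
cat >> h.py <<'E'
def C(u,v): return 180+(u+.5)/5-.5,175+(v+.5)/5-.5
E
python3 - <<'E'
from h import *
a=np.array([atz('top',*C(42,443),.11),atz('top',*C(715,500),.11),atz('top',*C(747,122),.11),atz('top',*C(76,68),.126)])
print(a.round(4)); 
B=np.array([[-.27,-.125],[.02,-.125],[.02,.04],[-.27,.04]])
# rigid fit
ca,cb=a[:,:2].mean(0),B.mean(0);A=a[:,:2]-ca;b=B-cb
th=np.arctan2((b[:,0]*A[:,1]-b[:,1]*A[:,0]).sum(),(b*A).sum())
r=np.array([[np.cos(th),-np.sin(th)],[np.sin(th),np.cos(th)]]);t=ca-r@cb
print(th,np.degrees(th),t,(a[:,:2]-(B@r.T+t)).round(4))
inv=lambda P:(np.array(P)[...,:2]-t)@r
o=np.array([atz('top',*C(*q),.13) for q in((262,188),(542,171),(548,290),(268,304))])
oc=inv(o);print('off',oc.round(4),oc.mean(0),np.degrees(np.arctan2(*(oc[1]-oc[0]+oc[2]-oc[3])[::-1])),np.linalg.norm(oc[1]-oc[0]),np.linalg.norm(oc[2]-oc[1]))
for n,q,z in(('post+',(703,112),.172),('post-',(689,272),.172),('tin top',(677,424),.15),('wing',(592,340),.126)): print(n,inv(atz('top',*C(*q),z)).round(4))
np.savez('ch.npz',r=r,t=t,th=th)
# overlay in side
def w(x,y,z): return np.r_[r@np.array([x,y])+t,z]
p=np.load('side0.npz')['p'].copy()
for P in((-.27,-.125,.11),(.02,-.125,.11),(-.27,.031,.11),(0,.031,.172),(0,-.031,.172),(-.04,-.058,.126),(.286,.07,.116),(.286,-.07,.116)):
    u=proj('side',w(*P))[0];cv2.circle(p,tuple(int(i) for i in u.round()),2,(0,0,255),-1)
for P in o: cv2.circle(p,tuple(int(i) for i in proj('side',P)[0].round()),2,(255,0,0),-1)
cv2.imwrite('pics/ov.png',cv2.resize(p[150:360,240:400],None,fx=3,fy=3))
d=np.load('top0.npz')['d'];m=viewer.camera_model('top')
for q in((150,400),(400,240),(680,420)):
    u,v=C(*q);print(d[int(v),int(u)],m['xyz'][2])
E
```

```text
[[ 0.4434  0.2891  0.11  ]
 [ 0.4158  0.0026  0.11  ]
 [ 0.5788 -0.0132  0.11  ]
 [ 0.6022  0.273   0.126 ]]
-1.6621527040145232 -95.2343348462897 [0.54096306 0.00952659] [[ 0.0023 -0.0007]
 [ 0.0011  0.0016]
 [-0.0002  0.0008]
 [-0.0032 -0.0018]]
off [[-0.1838 -0.0084]
 [-0.0663  0.0085]
 [-0.0594 -0.0419]
 [-0.1767 -0.0574]] [-0.12155815 -0.02483173] 7.847872664735558 0.11877137115002603 0.050869916049913345
post+ [-0.0002  0.0325]
post- [-0.0006 -0.034 ]
tin top [-0.0005 -0.0953]
wing [-0.0393 -0.0613]
1.3011677 1.4152826944981833
1.2890437 1.4152826944981833
1.2661707 1.4152826944981833
```

View pics/ov.png

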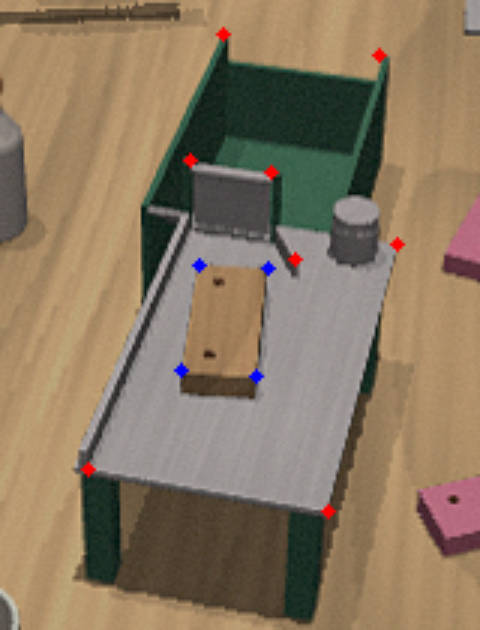

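The calibration fits both views within about 3 mm. The offcut centre is at chute (-0.122, -0.025), yawed +7.9°. My plan is to nudge it from its -y side until it lies flush with the fence, then push it from behind.

```bash
cat >> h.py <<'E'
from station import monitor
def tool():
    s=monitor.observe();w,x,y,z=s['tool_rot'];return s,R.from_quat([x,y,z,w]).as_matrix()
def c2w(x,y):
    c=np.load('ch.npz');return c['r']@np.array([x,y])+c['t']
def where():
    c=np.load('ch.npz');s,M=tool()
    print('t',s['t'],'chute xy',((s['eef_pos'][:2]-c['t'])@c['r']).round(4),'z',s['eef_pos'][2].round(4),'F chute',(s['contact_force'][:2]@c['r']).round(2),s['contact_force'][2].round(2))
def shift(x,y,z):
    s,M=tool();d=np.r_[c2w(x,y),z]-s['eef_pos'];print('tool shift',(M.T@d).round(4),'dist',np.linalg.norm(d))
E
python3 - <<'E'
from h import *
s,M=tool();print(M.round(3));c=np.load('ch.npz');where()
print('yaw jaw',np.degrees(np.arctan2(M[1,1],M[0,1])),'want',np.degrees(c['th'])+90)
shift(-.125,-.092,.209);shift(-.125,-.092,.118)
E
```

```text
[[-0.001  0.277  0.961]
 [-0.001  0.961 -0.277]
 [-1.    -0.001 -0.   ]]
t 0.1 chute xy [-0.481  -0.4344] z 0.2087 F chute [-0.02  0.55] 0.64
yaw jaw 73.91083096192122 want -5.234334846289698
tool shift [-0.     -0.2852  0.4033] dist 0.49395784113356095
tool shift [ 0.091  -0.2851  0.4033] dist 0.5022222427976981
```

Call:
move_arm([
  [0,0,0,8],
  [0,0,0,8],
  [0,0,0,8],
  [0,0,0,8],
  [0,0,0,8],
  [0,0,0,8],
  [0,0,0,8],
  [0,0,0,8],
  [0,0,0,8],
  [0,0,0,8],
], jaw=0)

```text
t: 1.1
eef_pos: [0.1513, 0.5265, 0.2049]
tool_rot: [-0.459, -0.535, -0.457, 0.542]
contact_force: [-0.6, 0.3, 0.4]
opening: 0.0097
```

```bash
python3 - <<'E'
from h import *
s,M=tool();where();print('yaw',np.degrees(np.arctan2(M[1,1],M[0,1])));shift(-.125,-.092,.209)
E
```

```text
t 1.1 chute xy [-0.4792 -0.4352] z 0.2049 F chute [-0.29 -0.66] 0.41
yaw -9.248908239061848
tool shift [-0.0021  0.3671  0.3294] dist 0.4932253699711046
```

Call:
move_arm([
  [-0.005,0,0,-4],
  [0,0.036,0.03,0],
  [0,0.036,0.03,0],
  [0,0.036,0.03,0],
  [0,0.036,0.03,0],
  [0,0.036,0.03,0],
  [0,0.036,0.03,0],
  [0,0.036,0.03,0],
  [0,0.036,0.03,0],
  [0,0,0,0],
])

```text
t: 2.1
eef_pos: [0.4234, 0.2501, 0.2078]
tool_rot: [-0.478, -0.516, -0.476, 0.527]
contact_force: [-0.0, 0.4, -0.4]
opening: 0.0005
```

```bash
python3 - <<'E'
from h import *
s,M=tool();where();print('yaw',np.degrees(np.arctan2(M[1,1],M[0,1])));shift(-.125,-.092,.2)
E
```

```text
t 2.1 chute xy [-0.2289 -0.139 ] z 0.2078 F chute [-0.41 -0.05] -0.36
yaw -5.158438804092927
tool shift [0.0089 0.0469 0.1038] dist 0.11426774997795615
```

Call:
move_arm([
  [0,0.016,0.035,0],
  [0,0.016,0.035,0],
  [0,0.015,0.034,0],
  [0.02,0,0,0],
  [0.02,0,0,0],
  [0.02,0,0,0],
  [0,0,0,0],
])

```text
t: 2.8
eef_pos: [0.4602, 0.1381, 0.1457]
tool_rot: [-0.477, -0.516, -0.476, 0.528]
contact_force: [0.8, -0.1, -0.7]
opening: 0.0002
```

```bash
python3 - <<'E'
from h import *
s,M=tool();where();print('yaw',np.degrees(np.arctan2(M[1,1],M[0,1])),M[:,0].round(3));shift(-.125,-.092,.119)
p,d=viewer.camera('side');cv2.imwrite('pics/s1.png',cv2.resize(p[110:360,220:420],None,fx=3,fy=3)[:600])
E
```

```text
t 2.8 chute xy [-0.1207 -0.0922] z 0.1457 F chute [0.01 0.76] -0.68
yaw -5.2214996166627845 [-0.012 -0.012 -1.   ]
tool shift [ 0.0267  0.0004 -0.0047] dist 0.027068162625256964
```

View pics/s1.png

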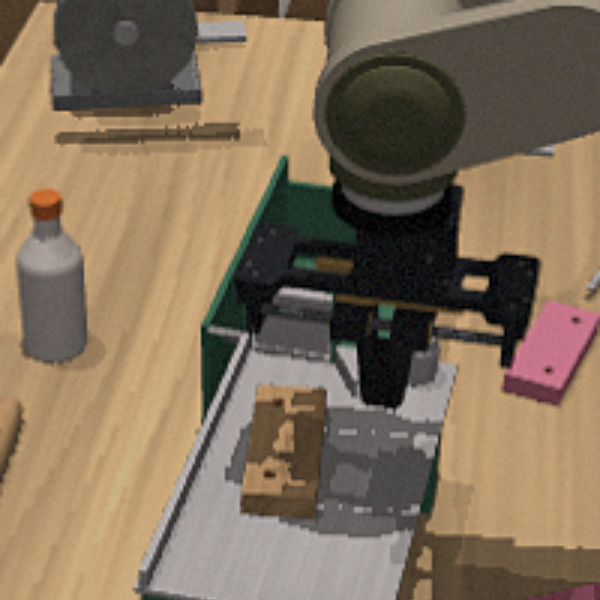

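Call:
move_arm([
  [0.014,0,-0.005,0],
  [0.012,0,-0.005,0],
  [0,0.01,0,0],
  [0,0.01,0,0],
  [0,0.01,0,0],
  [0,0.008,0,0],
  [0,0,0,0],
])

```text
t: 3.55
eef_pos: [0.5057, 0.1458, 0.1249]
tool_rot: [-0.48, -0.519, -0.475, 0.525]
contact_force: [-0.1, -0.7, 0.8]
opening: 0.0004
```

```bash
python3 - <<'E'
from h import *
where();shift(-.128,-.0365,.118)
p,d=viewer.camera('side');cv2.imwrite('pics/s2.png',cv2.resize(p[160:360,240:400],None,fx=3,fy=3)[:600])
p,d=viewer.camera('top');cv2.imwrite('pics/t2.png',cv2.resize(p[175:285,180:340],None,fx=5,fy=5))
E
```

```text
t 3.55 chute xy [-0.1325 -0.0476] z 0.1249 F chute [ 0.74 -0.07] 0.81
tool shift [0.0069 0.0111 0.0044] dist 0.01377321440632213
```

View pics/s2.png

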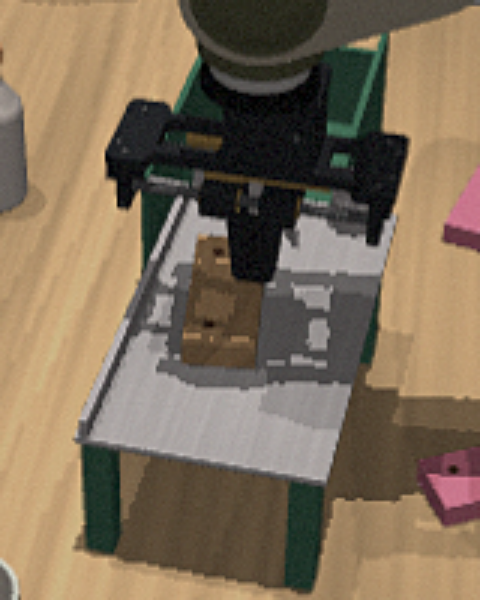

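View pics/t2.png

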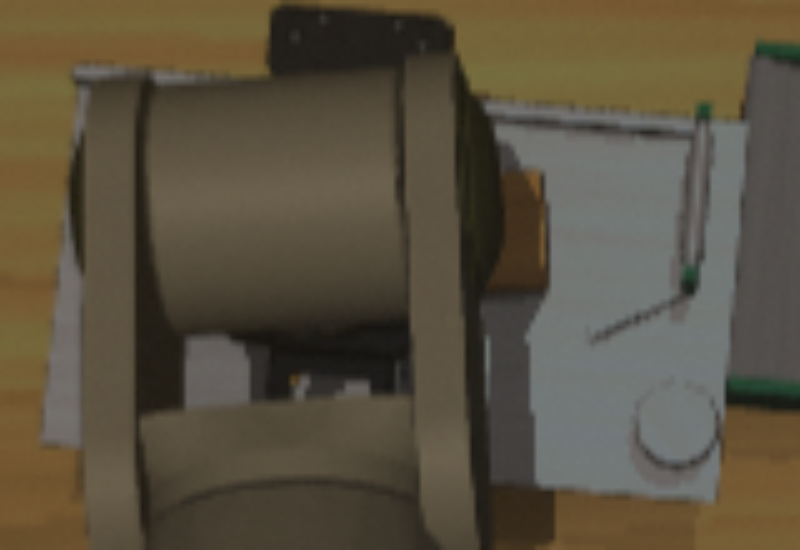

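```bash
python3 - <<'E'
from h import *
s,M=tool();where()
p,d=viewer.camera('side')
q=p[200:300,280:380].copy();q=np.clip(q.astype(float)*1.3,0,255).astype(np.uint8);q=cv2.resize(q,None,fx=6,fy=6,interpolation=cv2.INTER_CUBIC)
for k in (s['eef_pos'],):
    u=(proj('side',k)[0]-[280,200]+.5)*6;cv2.circle(q,tuple(int(i) for i in u),3,(0,0,255),-1);print(u)
cv2.imwrite('pics/s3.png',q)
E
```

```text
t 3.65 chute xy [-0.1326 -0.0488] z 0.1247 F chute [-0.23 -0.35] 0.54
[272.28287087 378.73896127]
```

View pics/s3.png

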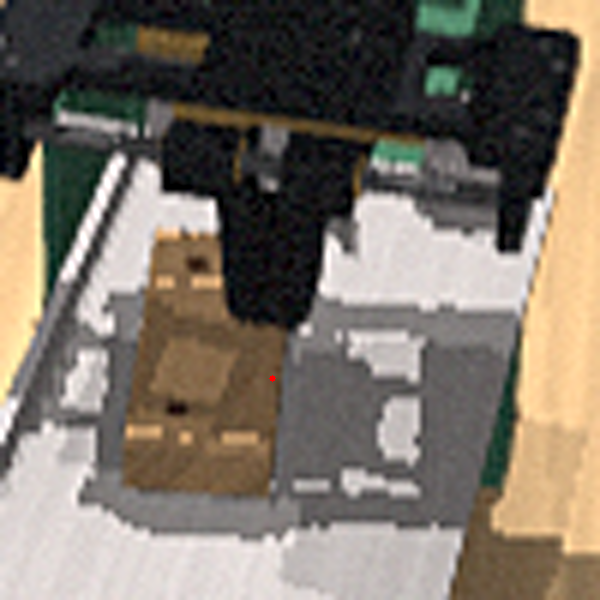

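```bash
python3 - <<'E'
from h import *
s,M=tool();m=viewer.camera_model('side');c=np.load('ch.npz')
p,d=viewer.camera('side')
from scipy.spatial.transform import Rotation as R
w,x,y,z=m['orientation'];r=R.from_quat([x,y,z,w]).as_matrix()
fwd=r@np.array([0,0,-1.])
for q in((240,310),(268,315),(268,280),(268,240),(300,315),(200,370),(180,250),(350,500),(100,550)):
    u,v=280+q[0]/6-.5,200+q[1]/6-.5
    o,k=ray('side',round(u),round(v));D=d[round(v),round(u)];P=o+k*D
    print(q,D,((P[:2]-c['t'])@c['r']).round(4),P[2].round(4))
print(s['eef_pos'],s['t'])
E
```

```text
(240, 310) 1.1812099 [-0.141  -0.0396] 0.1601
(268, 315) 1.1808002 [-0.1407 -0.0478] 0.1589
(268, 280) 1.173634 [-0.1393 -0.0471] 0.1731
(268, 240) 1.164594 [-0.1394 -0.0468] 0.1883
(300, 315) 1.1727357 [-0.1442 -0.0607] 0.1641
(200, 370) 1.2033683 [-0.139 -0.025] 0.1295
(180, 250) 1.2513888 [-0.0797 -0.0046] 0.1332
(350, 500) 1.1784141 [-0.1721 -0.0847] 0.1105
(100, 550) 1.1563848 [-0.216  -0.0087] 0.111
[0.50414332 0.14601719 0.12464409] 3.7
```

The TCP's x and y agree with the depth image. The visible fingertip is at z≈0.155 though, while the reported TCP is 0.125, so the fingers are hovering above the offcut and nothing has been touched. I'll back out in -y, then descend in stages and check with the camera and the force reading.

Call:
move_arm([
  [0,-0.02,0.002,0],
  [0,-0.02,0.002,0],
  [0,-0.006,0,0],
  [0.008,0,0,0],
  [0.004,0,0,0],
  [0,0,0,0],
])

```text
t: 4.35
eef_pos: [0.4567, 0.1461, 0.1121]
tool_rot: [-0.48, -0.518, -0.475, 0.525]
contact_force: [-0.4, -0.4, -0.0]
opening: 0.0002
```

```bash
cat > look.py <<'E'
from h import *
import sys
s,M=tool();c=np.load('ch.npz');m=viewer.camera_model('side')
p,d=viewer.camera('side');where()
q=cv2.resize(np.clip(p[180:300,260:380]*1.3,0,255).astype(np.uint8),None,fx=5,fy=5,interpolation=cv2.INTER_CUBIC)
u=(proj('side',s['eef_pos'])[0]-[260,180]+.5)*5;cv2.circle(q,tuple(int(i) for i in u),3,(0,0,255),-1)
cv2.imwrite(sys.argv[1],q)
# dark finger pixels near tool: points within 25 mm of TCP xy, list lowest dark
vv,uu=np.mgrid[180:300,260:380];o=[]
for a,b in zip(uu.ravel(),vv.ravel()):
    if p[b,a].max()<60 and d[b,a]>0:
        O,k=ray('side',a,b);P=O+k*d[b,a]
        if np.linalg.norm(P[:2]-s['eef_pos'][:2])<.03 and P[2]>.113:o.append(np.r_[(P[:2]-c['t'])@c['r'],P[2]])
o=np.array(o);o=o[o[:,2].argsort()];print('lowest dark',o[:12:2].round(4).tolist())
E
python3 look.py pics/s4.png
```

```text
t 4.4 chute xy [-0.1283 -0.0962] z 0.1122 F chute [-0.13  0.34] 0.51Traceback (most recent call last):
  File "look.py", line 12, in <module>
    O,k=ray('side',a,b);P=O+k*d[b,a]
        ~~~^^^^^^^^^^^^
  File "h.py", line 5, in ray
    m=viewer.camera_model(n);K=np.array([[m['fx'],0,m['cx']],[0,m['fy'],m['cy']],[0,0,1]])
ValueError: time passes only in moves, steps and waits
```

View pics/s4.png

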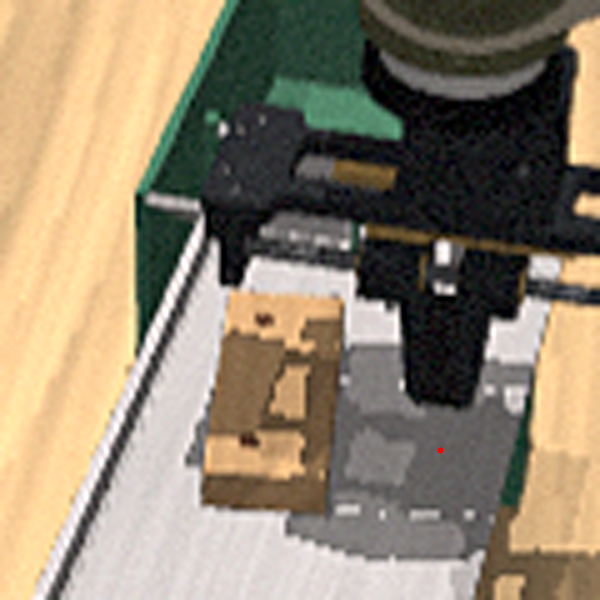

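The picture shows the fingertip at (440,402), about 10 camera pixels above the projected TCP at (440,450). It isn't touching the bed even at a reported z of 0.112, so the offset is real.

```bash
python3 - <<'E'
s=open('h.py').read()
s=s.replace("def ray(","_c={}\ndef cm(n):\n    if n not in _c:_c[n]=viewer.camera_model(n)\n    return _c[n]\ndef ray(",1).replace("m=viewer.camera_model(n);","m=cm(n);")
open('h.py','w').write(s)
E
python3 look.py pics/s5.png
```

```text
t 4.45 chute xy [-0.1283 -0.0962] z 0.1124 F chute [ 0.94 -0.19] -0.21
lowest dark [[-0.1362, -0.0909, 0.1403], [-0.1365, -0.0929, 0.1436], [-0.1378, -0.1034, 0.1441], [-0.1365, -0.097, 0.1444], [-0.1358, -0.103, 0.145], [-0.1382, -0.0952, 0.1454]]
```

Call:
move_arm([
  [0.007,0,0,0],
  [0.007,0,0,0],
  [0.004,0,0,0],
  [0,0,0,0],
])

```text
t: 4.85
eef_pos: [0.4575, 0.1457, 0.0925]
tool_rot: [-0.48, -0.519, -0.475, 0.525]
contact_force: [-0.3, 0.3, -0.4]
opening: 0.0005
```

```bash
python3 look.py pics/s6.png
```

```text
t 4.9 chute xy [-0.128  -0.0954] z 0.0927 F chute [ 0.32 -0.33] 0.37
lowest dark [[-0.1347, -0.1019, 0.1227], [-0.1356, -0.0999, 0.1231], [-0.1367, -0.0876, 0.1242], [-0.1366, -0.0897, 0.1245], [-0.1386, -0.0858, 0.1253], [-0.1356, -0.0998, 0.1257]]
```

View pics/s6.png

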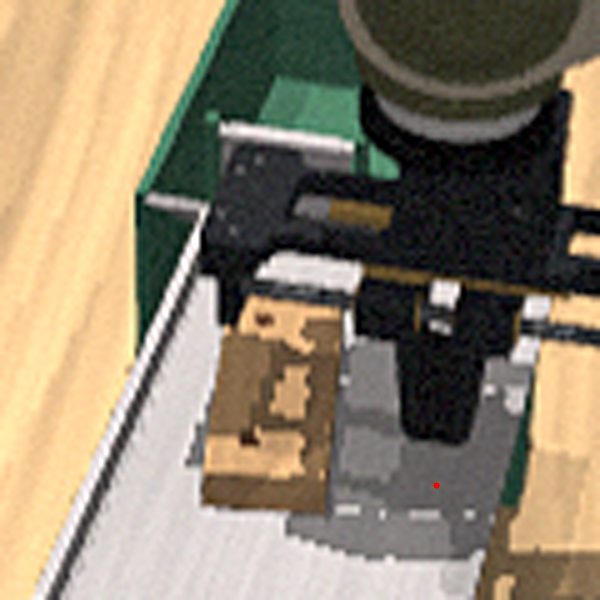

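```bash
python3 - <<'E'
from h import *
c=np.load('ch.npz');p,d=viewer.camera('side');s,M=tool()
def f(u,v):
    o,k=ray('side',u,v);P=o+k*d[v,u];return np.r_[(P[:2]-c['t'])@c['r'],P[2]]
w=[]
for v in range(195,275):
  for u in range(270,380):
    if p[v,u].max()<50 and d[v,u]>0: w.append(np.r_[f(u,v),u,v])
w=np.array(w);w=w[(w[:,2]>.125)]
rel=w[:,:2]-[-.128,-.0954]
for lo,hi in((-.11,-.08),(-.08,-.05),(-.05,-.03),(-.03,-.015),(-.015,.015),(.015,.03),(.03,.05),(.05,.08),(.08,.11)):
    k=w[(rel[:,1]>lo)&(rel[:,1]<hi)]
    if len(k): k=k[k[:,2].argsort()];print(lo,hi,len(k),k[:3].round(3).tolist(),'x',k[:,0].min(),k[:,0].max())
E
```

```text
-0.08 -0.05 67 [[-0.152, -0.152, 0.197, 376.0, 248.0], [-0.153, -0.156, 0.199, 378.0, 248.0], [-0.155, -0.154, 0.2, 377.0, 248.0]] x -0.15712070837620237 -0.10618152540545035
-0.05 -0.03 374 [[-0.153, -0.141, 0.199, 370.0, 247.0], [-0.135, -0.126, 0.2, 364.0, 240.0], [-0.154, -0.129, 0.2, 364.0, 246.0]] x -0.18386568878040405 -0.09729388657720935
-0.03 -0.015 398 [[-0.136, -0.111, 0.152, 355.0, 258.0], [-0.139, -0.111, 0.157, 355.0, 257.0], [-0.136, -0.111, 0.157, 355.0, 256.0]] x -0.1893248349726811 -0.13553346179972914
-0.015 0.015 908 [[-0.133, -0.106, 0.125, 352.0, 267.0], [-0.134, -0.091, 0.126, 345.0, 266.0], [-0.137, -0.096, 0.126, 347.0, 267.0]] x -0.19309350078044882 -0.11440927423506973
0.015 0.03 265 [[-0.14, -0.08, 0.162, 340.0, 253.0], [-0.139, -0.078, 0.163, 339.0, 252.0], [-0.137, -0.078, 0.165, 339.0, 251.0]] x -0.16858273637053323 -0.10637749746625606
0.03 0.05 176 [[-0.161, -0.065, 0.193, 331.0, 246.0], [-0.161, -0.065, 0.196, 331.0, 245.0], [-0.16, -0.065, 0.199, 331.0, 243.0]] x -0.1622712859375748 -0.1044659138509178
0.05 0.08 355 [[-0.159, -0.019, 0.129, 308.0, 267.0], [-0.165, -0.025, 0.132, 310.0, 268.0], [-0.166, -0.023, 0.133, 309.0, 268.0]] x -0.16808573861266596 0.00032543048681455875
0.08 0.11 196 [[-0.082, -0.01, 0.128, 312.0, 244.0], [-0.004, 0.0, 0.165, 316.0, 209.0], [-0.161, -0.013, 0.188, 305.0, 244.0]] x -0.17001776279855416 -0.004090293158419221
```

Call:
move_arm([
  [0.004,0,0,0],
  [0,0.012,0,0],
  [0,0.012,0,0],
  [0,0.01,0,0],
  [0,0.008,0,0],
  [0,0.006,0,0],
  [0,0,0,0],
])

```text
t: 5.65
eef_pos: [0.5113, 0.1409, 0.0893]
tool_rot: [-0.481, -0.52, -0.474, 0.524]
contact_force: [-0.4, -0.2, 0.3]
opening: 0.0001
```

```bash
python3 look.py pics/s7.png
```

```text
t 5.7 chute xy [-0.1282 -0.042 ] z 0.0893 F chute [-0.36  0.2 ] -0.51
lowest dark [[-0.1336, -0.0325, 0.1159], [-0.1325, -0.0386, 0.1162], [-0.1363, -0.05, 0.1189], [-0.1383, -0.0441, 0.1194], [-0.1361, -0.0309, 0.1203], [-0.1341, -0.0262, 0.1204]]
```

View pics/s7.png

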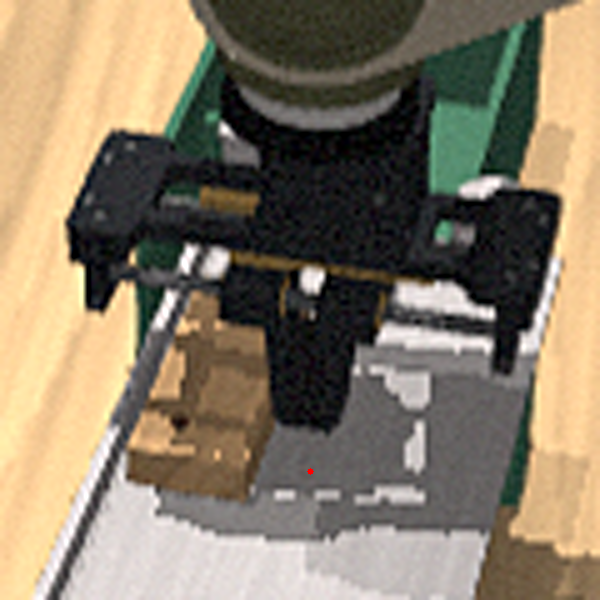

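The offcut moved towards the fence and its rear swung in with it. I'll go on until it is flush.

Call:
move_arm([
  [0,0.005,0.003,0],
  [0,0.004,0.003,0],
  [0,0.003,0,0],
  [0,0,0,0],
])

```text
t: 6.1
eef_pos: [0.517, 0.1344, 0.0892]
tool_rot: [-0.477, -0.516, -0.478, 0.527]
contact_force: [0.3, 0.1, -0.3]
opening: 0.0006
```

```bash
python3 look.py pics/s8.png
```

```text
t 6.15 chute xy [-0.1221 -0.0349] z 0.0892 F chute [-0.43 -0.58] 0.12
lowest dark [[-0.1329, -0.0195, 0.1181], [-0.1305, -0.0317, 0.1186], [-0.1273, -0.0374, 0.1199], [-0.1306, -0.0296, 0.121], [-0.1324, -0.0385, 0.1215], [-0.1334, -0.0366, 0.1219]]
```

View pics/s8.png

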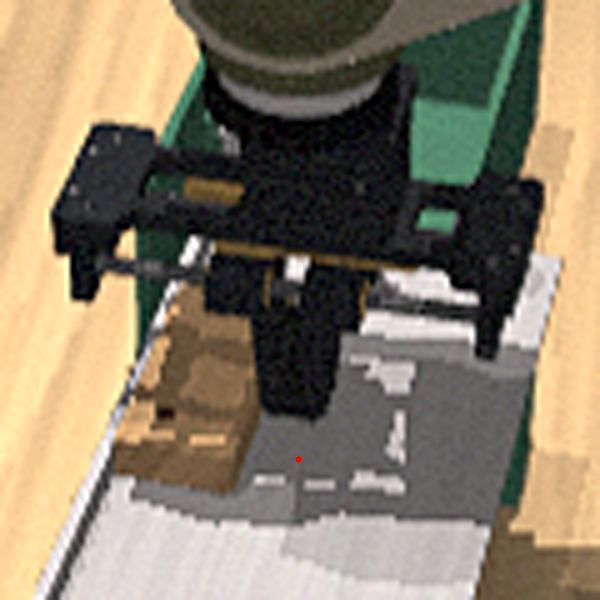

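Call:
move_arm([
  [0,0.004,0,0],
  [0,0.003,0,0],
  [0,0,0,0],
])

```text
t: 6.45
eef_pos: [0.5163, 0.1343, 0.0892]
tool_rot: [-0.473, -0.511, -0.482, 0.531]
contact_force: [0.7, 0.1, -0.2]
opening: 0.0004
```

```bash
python3 look.py pics/s9.png
```

```text
t 6.5 chute xy [-0.122  -0.0355] z 0.0892 F chute [-0.06 -2.71] -1.32
lowest dark [[-0.1323, -0.0258, 0.1188], [-0.1288, -0.0292, 0.1194], [-0.1309, -0.0361, 0.1198], [-0.1312, -0.0404, 0.1209], [-0.1329, -0.028, 0.1225], [-0.1332, -0.0429, 0.123]]
```

It no longer advances, and there is a light force of -2.7 N, so the offcut is against the fence. I'll retreat, rise, go behind it and look.

Call:
move_arm([
  [0,-0.02,0,0],
  [0,-0.02,0,0],
  [-0.03,0,0,0],
  [-0.03,0,-0.02,0],
  [0,0,-0.04,0],
  [0,0,-0.04,0],
  [0,0,-0.045,0],
  [0,0,-0.045,0],
  [0,0,0,0],
])

```text
t: 7.4
eef_pos: [0.5005, 0.3329, 0.1513]
tool_rot: [-0.474, -0.517, -0.478, 0.529]
contact_force: [-0.4, -1.1, -1.0]
opening: 0.0005
```

```bash
python3 - <<'E'
from h import *
s,M=tool();where();print('yaw',np.degrees(np.arctan2(M[1,1],M[0,1])),M[:,0].round(3));shift(-.22,.004,.15)
p,d=viewer.camera('side');cv2.imwrite('pics/s10.png',cv2.resize(p[160:360,240:400],None,fx=3,fy=3)[:600])
p,d=viewer.camera('top');cv2.imwrite('pics/t10.png',cv2.resize(p[175:285,180:340],None,fx=5,fy=5,interpolation=cv2.INTER_CUBIC))
E
```

```text
t 7.4 chute xy [-0.3183 -0.0698] z 0.1513 F chute [ 1.16 -0.31] -0.95
yaw -5.345584631679622 [-0.016 -0.007 -1.   ]
tool shift [0.001  0.074  0.0982] dist 0.12294120341939993
```

View pics/s10.png

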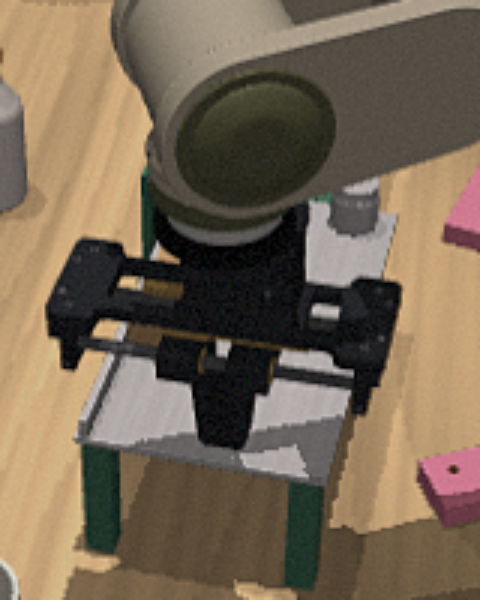

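View pics/t10.png

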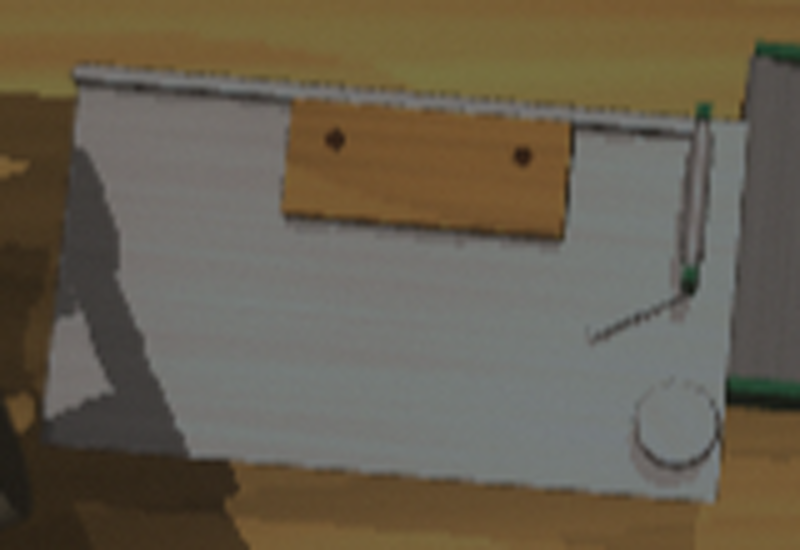

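The top view shows the offcut flush with the fence, with its rear edge at about chute x -0.17. The tin hasn't moved. Now I'll line up behind it.

Call:
move_arm([
  [0,0.025,0.033,0],
  [0,0.025,0.033,0],
  [0,0.024,0.033,0],
  [0.02,0,0,0],
  [0,0,0,0],
])

```text
t: 8.0
eef_pos: [0.5673, 0.2125, 0.1315]
tool_rot: [-0.473, -0.518, -0.475, 0.531]
contact_force: [0.2, -1.0, 0.4]
opening: 0.0005
```

```bash
python3 - <<'E'
from h import *
where();shift(-.215,.005,.0895)
E
```

```text
t 8.0 chute xy [-0.2045  0.0077] z 0.1315 F chute [1.02 0.24] 0.36
tool shift [ 0.0419 -0.0022 -0.0109] dist 0.04335771926588053
```

Call:
move_arm([
  [0,-0.002,-0.008,0],
  [0.015,0,0,0],
  [0.015,0,0,0],
  [0.008,0,0,0],
  [0,0,0,0],
])

```text
t: 8.5
eef_pos: [0.566, 0.2216, 0.097]
tool_rot: [-0.474, -0.521, -0.474, 0.529]
contact_force: [-0.9, 0.3, 0.5]
opening: 0.0005
```

```bash
python3 look.py pics/s11.png; python3 - <<'E'
from h import *
s,M=tool();print('yaw',np.degrees(np.arctan2(M[1,1],M[0,1])),M[:,0].round(3));shift(-.215,.005,.09)
p,d=viewer.camera('side');cv2.imwrite('pics/s12.png',cv2.resize(p[160:360,240:400],None,fx=3,fy=3)[:600])
E
```

```text
t 8.55 chute xy [-0.2136  0.0059] z 0.0977 F chute [0.11 0.66] 0.47
lowest dark [[-0.2187, 0.0088, 0.1255], [-0.218, 0.0049, 0.1284], [-0.2221, 0.0058, 0.1291], [-0.2223, 0.0159, 0.1297], [-0.2185, 0.0108, 0.1301], [-0.2221, 0.0119, 0.1304]]
yaw -5.821290964157861 [-0.007 -0.008 -1.   ]
tool shift [ 0.0077 -0.0008 -0.0015] dist 0.007836828985842318
```

View pics/s12.png

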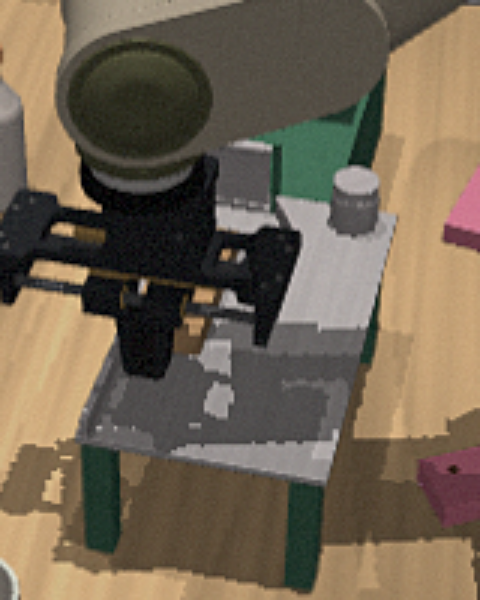

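The finger is behind the offcut, in line with it. I'll lower 8 mm and start the push.

Call:
move_arm([
  [0.006,0,0,0],
  [0.003,0,0,0],
  [0,0,0.015,0],
  [0,0,0.015,0],
  [0,0,0.015,0],
  [0,0,0.015,0],
  [0,0,0.015,0],
  [0,0,0.01,0],
  [0,0,0,0],
])

```text
t: 9.5
eef_pos: [0.5578, 0.1281, 0.0913]
tool_rot: [-0.475, -0.523, -0.472, 0.528]
contact_force: [1.5, -0.1, -0.1]
opening: 0.0004
```

```bash
python3 look.py pics/s13.png; python3 - <<'E'
from h import *
s,M=tool();print('yaw',np.degrees(np.arctan2(M[1,1],M[0,1])),M[:,0].round(3));shift(-.03,.005,.09)
p,d=viewer.camera('side');cv2.imwrite('pics/s14.png',cv2.resize(p[140:340,240:400],None,fx=3,fy=3)[:600])
p,d=viewer.camera('top');cv2.imwrite('pics/t14.png',cv2.resize(p[175:285,180:340],None,fx=5,fy=5,interpolation=cv2.INTER_CUBIC))
E
```

```text
t 9.55 chute xy [-0.1202  0.006 ] z 0.0913 F chute [-0.09 -0.33] 1.19
lowest dark [[-0.1184, 0.0316, 0.1153], [-0.1268, 0.0077, 0.1213], [-0.1245, 0.0083, 0.122], [-0.1307, 0.0153, 0.1228], [-0.1271, 0.0141, 0.1229], [-0.1297, 0.0091, 0.1232]]
yaw -5.91957683422574 [-0.003 -0.008 -1.   ]
tool shift [0.0021 0.0001 0.0902] dist 0.09022278773957934
```

View pics/s14.png

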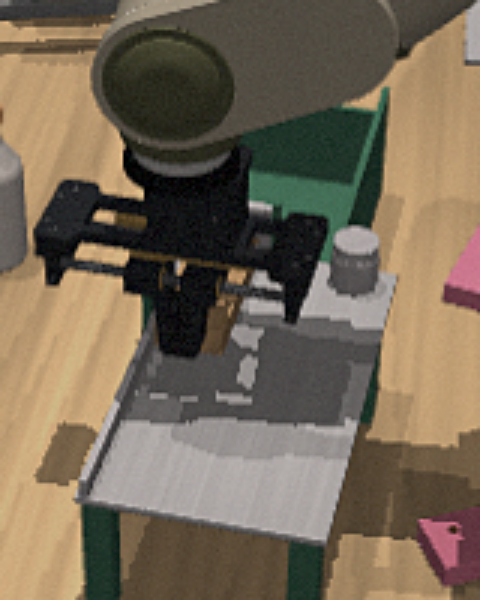

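View pics/t14.png

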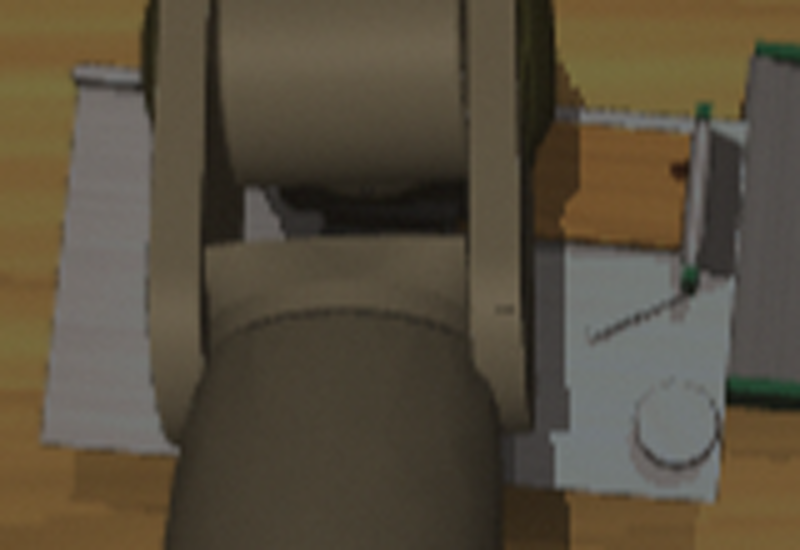

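The offcut is entering the mouth straight and the flap is opening. I'll push on until its middle passes the edge.

Call:
move_arm([
  [0,0,0.013,0],
  [0,0,0.013,0],
  [0,0,0.013,0],
  [0,0,0.013,0],
  [0,0,0.012,0],
  [0,0,0.012,0],
  [0,0,0,0],
])

```text
t: 10.35
eef_pos: [0.5494, 0.0482, 0.0918]
tool_rot: [-0.476, -0.522, -0.473, 0.527]
contact_force: [-0.3, 0.4, 0.4]
opening: 0.0002
```

```bash
python3 - <<'E'
from h import *
where();shift(-.03,.005,.09)
p,d=viewer.camera('side');cv2.imwrite('pics/s15.png',cv2.resize(p[140:340,240:400],None,fx=3,fy=3)[:600])
p,d=viewer.camera('top');cv2.imwrite('pics/t15.png',cv2.resize(p[175:285,280:460],None,fx=4,fy=4,interpolation=cv2.INTER_CUBIC))
E
```

```text
t 10.35 chute xy [-0.0393  0.0049] z 0.0918 F chute [-0.4  -0.36] 0.37
tool shift [0.0018 0.0002 0.0093] dist 0.009487771582302034
```

View pics/s15.png

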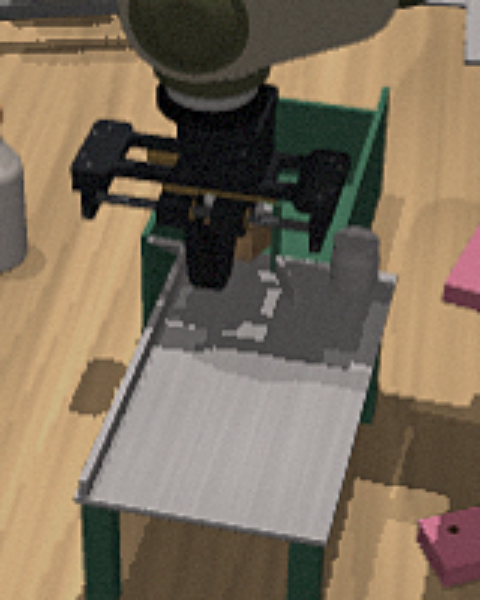

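View pics/t15.png

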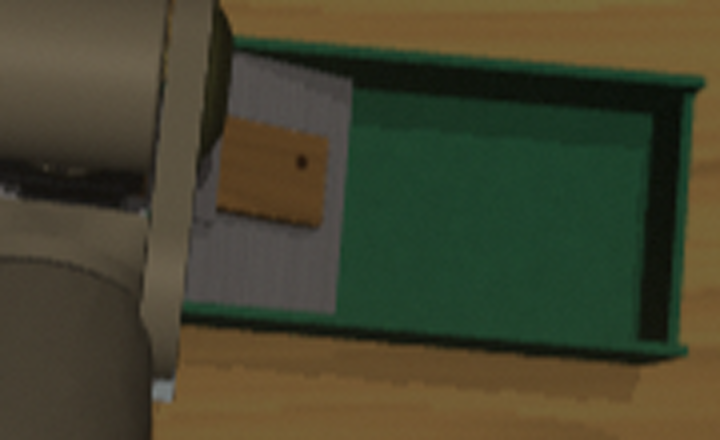

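Call:
move_arm([
  [0,0,0.003,0],
  [0,0,0,0],
  [0,0,0,0],
  [0,0,0,0],
  [0,0,0,0],
])

```text
t: 10.95
eef_pos: [0.5492, 0.0479, 0.0917]
tool_rot: [-0.476, -0.521, -0.474, 0.526]
contact_force: [-0.7, -0.2, 0.8]
opening: 0.0007
```

```bash
python3 - <<'E'
from h import *
where()
p,d=viewer.camera('side');cv2.imwrite('pics/s16.png',cv2.resize(p[140:340,240:400],None,fx=3,fy=3)[:600])
p,d=viewer.camera('top');cv2.imwrite('pics/t16.png',cv2.resize(p[175:285,280:460],None,fx=4,fy=4,interpolation=cv2.INTER_CUBIC))
E
```

```text
t 10.95 chute xy [-0.0389  0.0047] z 0.0917 F chute [ 0.28 -0.67] 0.85
```

View pics/t16.png

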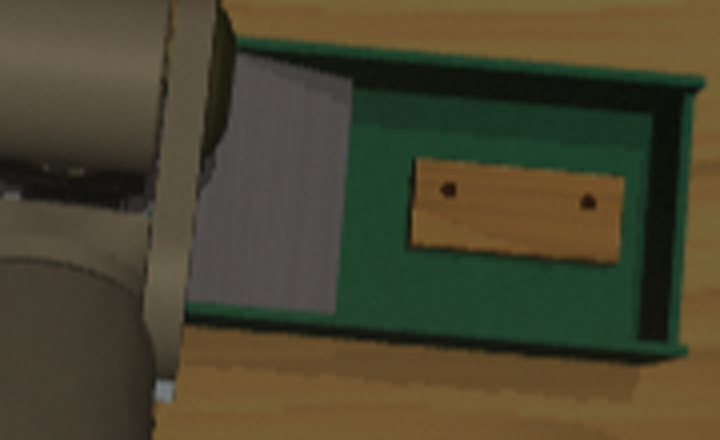

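View pics/s16.png

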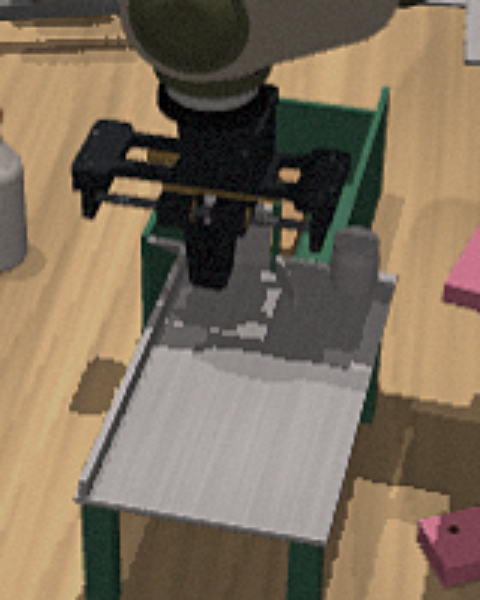

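The offcut lies flat in the box and the flap looks shut behind the finger. I'll take the hand back and up.

Call:
move_arm([
  [0,0,-0.03,0],
  [0,0,-0.04,0],
  [-0.02,0,-0.04,0],
  [-0.04,0,-0.03,0],
  [-0.04,0,-0.03,0],
  [-0.03,0,-0.04,0],
  [0,0,-0.04,0],
  [0,0,-0.04,0],
  [0,0,0,0],
  [0,0,0,0],
])

```text
t: 12.05
eef_pos: [0.5781, 0.3475, 0.2234]
tool_rot: [-0.475, -0.522, -0.474, 0.526]
contact_force: [0.6, -0.5, -0.3]
opening: 0.0007
```

```bash
python3 - <<'E'
from h import *
where();c=np.load('ch.npz')
p,d=viewer.camera('side');cv2.imwrite('pics/s17.png',p)
p,d=viewer.camera('top');cv2.imwrite('pics/t17.png',p)
P=atz('top',280+515/4,175+212/4,.026);print(((P[:2]-c['t'])@c['r']).round(3), 'depth z',cm('top')['xyz'][2]-d[228,409])
E
```

```text
t 12.05 chute xy [-0.3399  0.0061] z 0.2234 F chute [0.45 0.59] -0.28
[0.208 0.001] depth z 0.013549534479262437
```

View pics/s17.png

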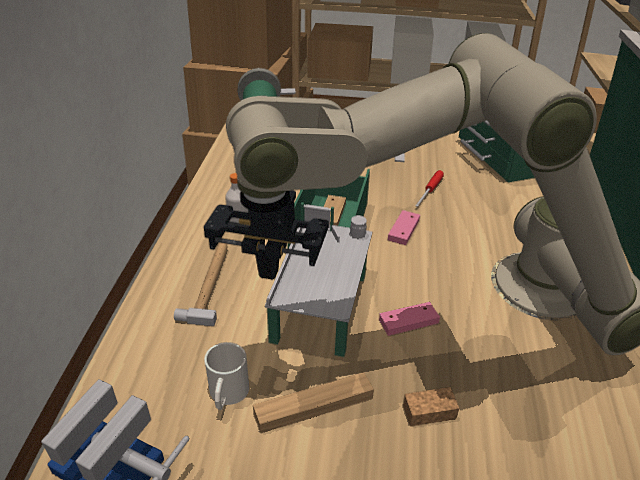

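View pics/t17.png

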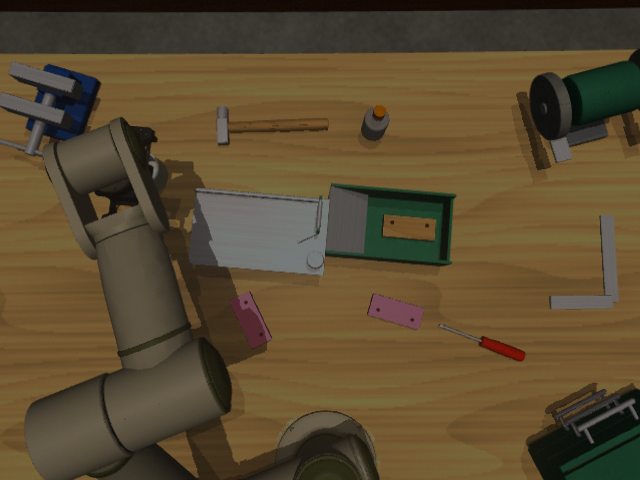

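The flap hangs shut at side-view pixel (318,213). The offcut is in the box at top-view pixel (409,228), which is chute (0.208, 0.001). The tin, mug, bottle and the rest look unmoved, and the hand is clear. I'm handing in.

```bash
python3 -c "
from station import env
print(env.close_job())"
```

```text
the job is handed in; nothing more can be done
None
```

The offcut is in the catch box and the flap hangs shut behind it. I handed the job in just after 12 s of the 48 s; no verdict is reported.

I nudged the offcut from its open side until it lay flush against the fence. Then I pushed it from behind with shut fingers, through the flap and over the edge, and took the hand back and up.

**Last checks:**
- **Offcut:** it lies at about chute (0.208, 0.001) m, flat in the box in the top view and clear of its walls. I took this from the pictures, not from a speed reading.
- **Flap:** it looks shut in the side view. I judged this by eye and did not measure the angle.
- **Other things:** the tin, glue bottle, hammer, screwdriver, rail and sanding block look where they were. The arm partly hides the mug in the last top view, but it looks unmoved from the side.
- **Hand:** it is clear of everything, with wrist force at noise level (under 1 N).

**Disagreements:**
- **Fingertip height:** the visible fingertips sat about 30 mm higher than the reported TCP, so my first nudge passed over the offcut without touching it. I then set the height by the depth image.
- **Depth reading:** one top-camera depth reading on the offcut in the box gave a top height of 14 mm, against about 26 mm expected. I did not resolve this, but both are well under the 85 mm limit.

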